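# Find the slip angle of a brass weight on a tilting table

## Robot

A 6-joint arm with a two-finger parallel gripper is mounted at the origin on a cart in front of the work surface, level with it; the furniture and walls round the work are solid. World frame = base frame: x ahead of the robot, y to its left, z up, the work surface at z = 0. Lengths are in mm, angles in rad, forces in N, time in s.
With the tool pointing down it reaches from about 275 to 850 mm from the base axis. Payload 5.2 kg.
Tool frame: the origin (TCP) lies at the very end of the fingers, on their centre line; the grasp point (between the pads) lies 19 mm behind it (robot.grip_point_offset is the distance from the TCP to the grasp point, in mm); z points along the fingers, y is the direction in which the jaws open and shut (so a half turn about z gives the same grasp; the last joint's range is limited). The gripper opens to 85 mm and grips with 20 to 120 N. Pads are 22 mm wide; open, the fingers measure 114 mm over their backs; the gripper's body (76 mm by 85 mm) begins 54 mm behind the grasp point. The pads swing forward as they close: fully open they stand 13 mm farther back than shut.
Start: joints at [-0.203, 0.259, 1.535, -0, 1.348, -0.203], TCP at [550.005, 0.023, 231.31] pointing down, gripper open.
Joint ranges: [-3.14, 3.14], [-0.91, 2.08], [0.19, 2.58], [-1.22, 4.36], [0.22, 2.71], [-3.12, 3.12]. Speed limits (rad/s): [2.57, 2.57, 3.14, 3.14, 3.14, 3.14].

## Interface

Orientations are given as [roll, pitch, yaw] about the fixed x, y, z axes, in that order (R = Rz(yaw) Ry(pitch) Rx(roll)).
In Python, from workcell import robot gives the robot as it stands. The module is installed in compiled form; this text tells all that it offers.
- The arm moves only by the shell command python3 -m pendant 'ROWS' [FORCE]. ROWS is text: rows parted by semicolons, each of 7 numbers parted by spaces: the turn, a rotation vector about the tool's x, y, z in rad, then the shift along the tool's x, y, z in mm, then the opening in per cent of the stroke, from 0 (shut) to 100 (fully open). In form: wx wy wz tx ty tz hand; .... A call has 1 to 5 rows; each row is the pose to reach, as a shift and turn from the pose commanded when the call began, along the tool's axes at that moment; what a row does not reach only later rows make up. A row lasts 1/10 s, in which the tool goes at most 50 mm and 8.59 degrees, less where a joint would pass 70% of its speed; a pose out of reach is approached as far as the arm can. A call with a gripper value outside its range is refused whole. The fingers move at their own pace and stop on an object; FORCE is the grip in N (left out, the last holds). Time passes only in rows, so rows that repeat a pose let the fingers close. It gives the time, the measured TCP pose, the force and the opening at its end, in the units of the state.
- robot.read_state(): the state, without advancing time (a new reading comes with each control period).
- robot.capture(name): name is "scene" or "side" or "wrist"; returns the picture (480x640x3 uint8, blue, green, red); there is no depth.
- robot.calibration(name): a dict with "vfov" (degrees; the focal length in pixels is half the picture's height over the tangent of half this angle, whatever the lens; pixels are square), "cx", "cy" (the principal point, pixels), "R" (3x3) and "t" (3): a world point X has camera coordinates R X + t. Camera axes: x right, y down, z forward; pixel columns grow to the right and rows downward; lengths in mm; the calibration is good to about 2 mm. A picture is of the moment at which its call begins: read the wrist's pose just before it. calibration takes no time and is no camera call; for the wrist camera it gives the pose at the moment of the call.
- robot.hand_in(): hands the job in, once; it reports no verdict.
The state is a dict: "t": time; "joint_positions": joint angles; "qvel": joint speeds; "joint_efforts": joint torques, N m; "eef_pos": TCP position; "tcp_rot": TCP orientation; "force": force on the tool from outside, world axes, zero at the start; "moment": the same for the moment, N m; "width": opening from 0.0 (shut) to 1.0 (fully open).
Only numpy, scipy, OpenCV 4.12 (cv2) and the standard library are available. Lean on these libraries where they do the work, as an engineer would, in place of code of your own. Each camera call takes 0.05 s, during which the arm holds its last target.

## Task

Measure how slippery the small tilting table is: set the brass weight down gently, upright, in the ring drawn on the level table, then take the table by its red handle and tilt it slowly, a few degrees a second at most, until the weight breaks loose by itself and slides down towards the black stop. Stop tilting the moment it slides, and from then on neither raise nor lower the table; let go of the handle and leave the table standing at that angle with the weight on it, without ever touching the weight on the tilted table. Leave the jar, the glass dish and the beaker where they are.

Things in the scene. Friction and masses are not known exactly. Their poses are not given: they have to be found in the camera images.
- tester: Fixed friction tester on the worktop: grey base plate 250 x 140 x 12 mm with a small tilting table on top. Origin: under the middle of the base, on the worktop; x runs along the table from the handle end to the hinge end (the hinge end is the far one from the robot), y across it (parallel to the hinge), z up. At its +y side, beside the hinge half of the table, stands a thin metal arc with degree ticks, up to 100 mm high.
- table (a joint): Tilt of the table in rad: 0 level (lower limit), positive as the handle end rises, 0.78 at most. The hinge is stiff (about 1.3 N m of dry friction): the table stays at any angle when let go; lifting it by the handle takes about 5 to 9 N. The weight breaks loose somewhere between 0.2 and 0.5 rad, at an angle that differs every time and is not known beforehand; it does not stick again, so once loose it slides on at that angle, slowly at first.
- ring (a point): Centre of the black ring (42 mm across) drawn on the deck of the table near the handle end; moves with the table. The deck is bright metal, 230 mm long, 100 mm wide, 8 mm thick, its top 38 mm above the worktop when level. Axes turn with the table: x downhill along the deck towards the hinge, y across, z out of the deck. The ring is 175 mm from the hinge axis. A black stop bar 10 mm high crosses the lower end, its face 149 mm downhill of the ring's centre.
- handle (a point): Middle of the red handle: a round bar 14 mm thick and 40 mm long, parallel to the hinge, on a 12 mm wide stalk beyond the end of the deck (28 mm clear to the deck's edge). Can be pinched from above across its 40 mm length (fingers closing along y of the tester), where it turns between the fingers as the table tilts. Its axis is 265 mm from the hinge axis and 34 mm above the worktop when level; nothing is beneath it. Axes as the ring's.
- hinge (a point): Middle of the hinge axis, at mid-thickness of the deck, 34 mm above the worktop; the axis is parallel to y of the tester. Axes as the ring's. The plane of the deck's top is 4 mm above the axis.
- weight: Brass weight, a round squat block 34 mm in diameter and 23 mm high with a narrower top, 0.1 to 0.16 kg, standing upright on the worktop beside the tester. Origin: centre of its underside; z up along its axis. Seize it low, near its foot.
- jar: Bystander: white jar with a white lid and a brown-red label band, 59 mm across, 72 mm high. Origin: centre of its underside.
- petri_dish: Bystander: small flat glass dish with an amber resin drop, 60 mm across, 12 mm high. Origin: centre of its underside.
- beaker: Bystander: clear glass beaker, 60 mm across, 82 mm high. Origin: centre of its underside.
Not all that is in view belongs to the job. Of the things like the weight, leave any that is green; of the rest the larger one is meant.

How it is judged:
By the outcome, as a careful person would: the job done as asked, in the order asked, and still so for the second after the job is handed in, with the robot touching nothing.
It also fails if it takes over 67 s, if anything falls off the work surface, if the arm or the gripper's body presses on something with over 40 N, if the wrist force passes 120 N, or if a joint passes its speed limit or range.

## Working session

There is one attempt and no reset: what is moved stays moved. The work goes in short steps, Python scripts to look and compute and a shell command to move; the robot and the scene stay as the last step left them, time stands still between calls to the robot, and variables do not carry over. Pictures are saved under pics/ and viewed, and the job is handed in when it is done.

```bash
mkdir -p pics
cat > h.py <<'E'
import numpy as np, cv2
from workcell import robot
def ray(name,u,v,c=None):
    c=c or robot.calibration(name); f=240/np.tan(np.radians(c['vfov'])/2)
    R=np.array(c['R']);t=np.array(c['t'])
    d=R.T@np.array([(u-c['cx'])/f,(v-c['cy'])/f,1]); return -R.T@t,d
def onz(name,u,v,z,c=None):
    o,d=ray(name,u,v,c); return o+d*(z-o[2])/d[2]
def proj(name,X,c=None):
    c=c or robot.calibration(name); f=240/np.tan(np.radians(c['vfov'])/2)
    p=np.array(c['R'])@np.array(X)+np.array(c['t']); return c['cx']+f*p[0]/p[2],c['cy']+f*p[1]/p[2]
E
python3 - <<'E'
from h import *
np.set_printoptions(suppress=True,precision=3)
for n in ['scene','side','wrist']:
    c=robot.calibration(n); cv2.imwrite(f'pics/{n}0.png',robot.capture(n)); print(n,c)
print(robot.read_state(),robot.grip_point_offset)
E
```

```text
scene {'vfov': 52.42558331496603, 'cx': 326.08993026899776, 'cy': 237.50371048572998, 'R': array([[ 0.779, -0.628,  0.001],
       [-0.325, -0.405, -0.855],
       [ 0.537,  0.665, -0.519]]), 't': array([-494.673,  231.656,  586.517])}
side {'vfov': 56.735636808280006, 'cx': 312.6709156044017, 'cy': 241.08255055782712, 'R': array([[ 0.979, -0.201, -0.002],
       [-0.097, -0.466, -0.879],
       [ 0.176,  0.861, -0.476]]), 't': array([-617.716,  100.491,  848.55 ])}
wrist {'vfov': 61.2550701890877, 'cx': 325.37918099943033, 'cy': 235.50480406772294, 'R': array([[ 1.   ,  0.   , -0.002],
       [ 0.001, -0.963,  0.269],
       [-0.002, -0.269, -0.963]]), 't': array([-549.052,  -34.923,  379.636])}
{'t': 0.15, 'joint_positions': array([-0.203,  0.259,  1.536,  0.   ,  1.348, -0.203]), 'qvel': array([-0.001, -0.001, -0.003, -0.   , -0.002, -0.001]), 'joint_efforts': array([  0.002, -44.638, -29.082,  -0.   ,   0.008,   0.   ]), 'eef_pos': array([549.607,   0.093, 230.654]), 'tcp_rot': array([-3.14 , -0.   ,  1.571]), 'force': array([ 0.583,  0.721, -0.665]), 'moment': array([0.017, 0.015, 0.012]), 'width': 1.0002498784863592} 18.700000000000003
```

View pics/scene0.png

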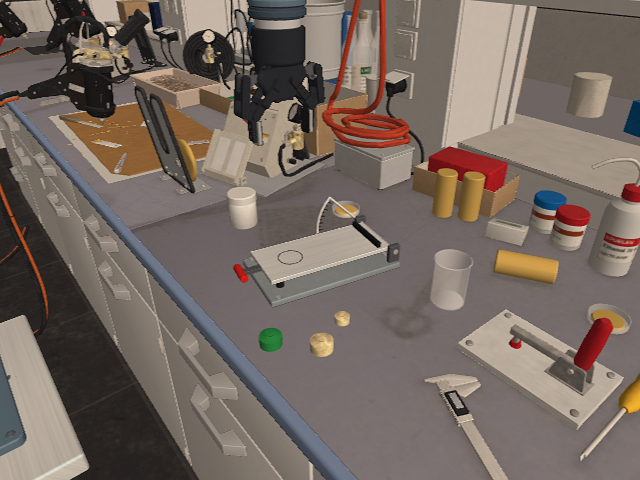

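View pics/side0.png

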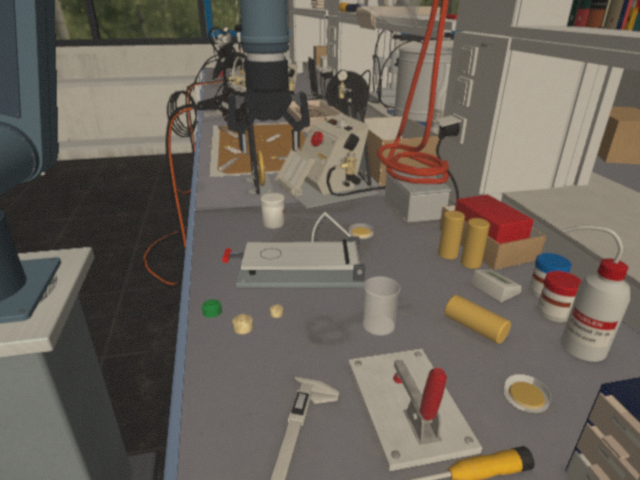

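View pics/wrist0.png

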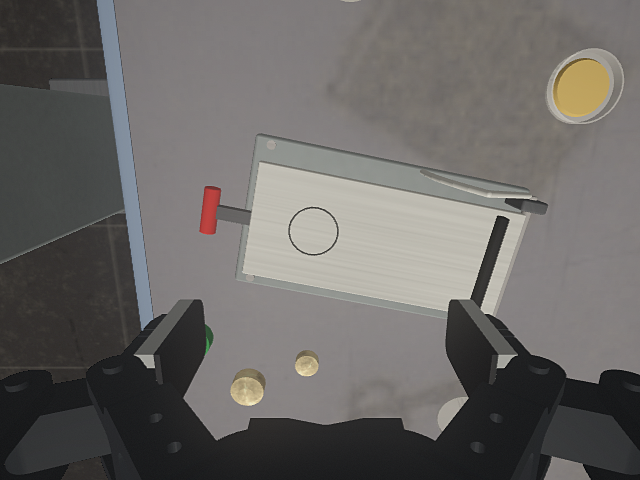

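The lookalikes in the scene view are green (271,340), large brass (321,345) and small brass (342,318). The large brass one fits: it isn't green, and it's the larger of the other two. I'll confirm it in an enlarged crop and measure.

Run:
```python
from h import *
np.set_printoptions(suppress=True,precision=1)
W=cv2.imread('pics/wrist0.png');S=cv2.imread('pics/scene0.png')
a=cv2.resize(W[320:440,150:350],None,fx=3,fy=3);b=cv2.resize(S[300:370,240:370],None,fx=3,fy=3)
o=np.zeros((a.shape[0]+b.shape[0],600,3),np.uint8);o[:a.shape[0]]=a;o[a.shape[0]:,:b.shape[1]]=b
cv2.imwrite('pics/crop.png',o)
hsv=cv2.cvtColor(W,cv2.COLOR_BGR2HSV)
m=cv2.inRange(hsv,(12,60,90),(35,255,255))
n,l,s,c=cv2.connectedComponentsWithStats(m)
for i in range(1,n):
    if s[i,4]>80: print('brass',s[i],c[i])
m=cv2.inRange(hsv,(0,120,80),(8,255,255))|cv2.inRange(hsv,(172,120,80),(180,255,255))
cs=max(cv2.findContours(m,0,2)[0],key=cv2.contourArea); r=cv2.minAreaRect(cs);print('red',r)
(u,v)=r[0]; print('handle',onz('wrist',u,v,34), onz('wrist',u,v,41))
# ring: dark in deck
g=cv2.cvtColor(W,cv2.COLOR_BGR2GRAY)[195:265,275:350]
cs=cv2.findContours((g<90).astype(np.uint8),0,2)[0];k=max(cs,key=cv2.contourArea);e=cv2.fitEllipse(k);print('ring',e)
print(onz('wrist',e[0][0]+275,e[0][1]+195,38))
# stop bar
m=(cv2.cvtColor(W,cv2.COLOR_BGR2GRAY)<60).astype(np.uint8);m[:, :460]=0;m[300:]=0;m[:,530:]=0;m[:208]=0
k=max(cv2.findContours(m,0,2)[0],key=cv2.contourArea);print('bar',cv2.minAreaRect(k))
# weights
for (x,y,z) in [(248,387,12),(307,363,12)]: print(onz('wrist',x,y,z), onz('wrist',x,y,23))
for n,(x,y) in dict(scene=(321,345),side=(242,324)).items(): print(n,onz(n,x,y,12))
for p in [(270,144),(250,278),(259,162),(243,274)]: print(p,onz('wrist',*p,38))
```

```text
brass [ 553   58   57   59 2619] [580.5  86.9]
brass [295 351  23  25 470] [306.5 362.7]
brass [231 369  34  37 975] [247.7 386.5]
red ((209.68850708007812, 209.76263427734375), (16.243465423583984, 47.737518310546875), 6.842773914337158)
handle [450.2  -3.6  34. ] [452.2  -2.1  41. ]
ring ((37.96611404418945, 35.72324752807617), (47.2991943359375, 48.980224609375), 95.52188873291016)
[538.6 -21.1  38. ]
bar ((489.1557312011719, 258.2131042480469), (12.220787048339844, 88.18463134765625), 18.004159927368164)
[ 469.1 -195.7   12. ] [ 471.5 -187.6   23. ]
[ 530.5 -167.3   12. ] [ 531.1 -160.1   23. ]
scene [ 462.7 -202.6   12. ]
side [ 467.  -204.3   12. ]
(270, 144) [504.4  51.6  38. ]
(250, 278) [482.4 -64.5  38. ]
(259, 162) [494.8  37.2  38. ]
(243, 274) [476.4 -60.7  38. ]
```

View pics/crop.png

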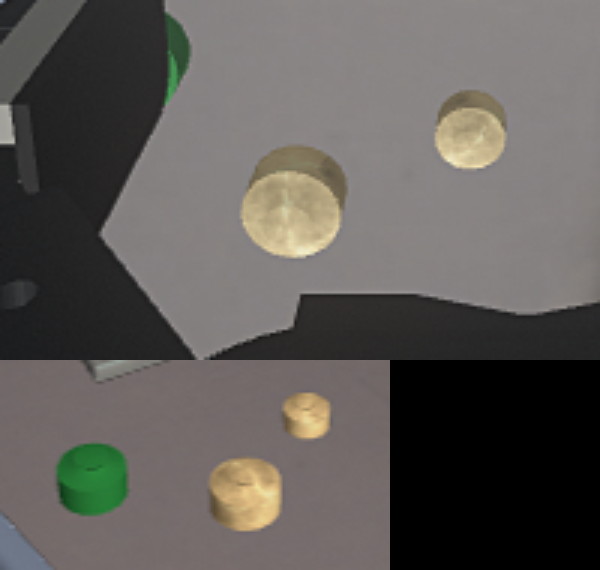

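The crop confirms the large brass weight at wrist (248,387) and scene (321,345). The ring-to-handle distance measures 90.1 mm against 90 nominal, so tester yaw is about -0.195. Next I move above the weight while turning the jaws parallel to tester y.

```bash
cat >> h.py <<'E'
from scipy.spatial.transform import Rotation as Ro
YAW=-0.195
def goal(x,y,z,yaw=YAW):
    s=robot.read_state(); R=Ro.from_euler('xyz',s['tcp_rot']); G=Ro.from_euler('xyz',[np.pi,0,yaw])
    w=(R.inv()*G).as_rotvec(); d=R.inv().apply(np.array([x,y,z])-s['eef_pos'])
    print('t',round(s['t'],2),'turn',w.round(4),'shift',d.round(1),'F',s['force'].round(1),'w',round(s['width'],3))
E
python3 -c "
from h import *
goal(405,-188,180);print(proj('wrist',[550,0,231]))"
python3 -m pendant '0 0 0.75 -188 -145 50 70;0 0 0.75 -188 -145 50 70;0 0 0.75 -188 -145 50 70;0 0 0.75 -188 -145 50 70;0 0 0.75 -188 -145 50 70' 40
python3 -c "
from h import *
goal(405,-188,180)"
```

```text
t 0.15 turn [-1.3000e-03  1.0000e-03  1.7658e+00] shift [-188.1 -144.5   50.8] F [ 0.6  0.7 -0.7] w 1.0
(np.float64(326.57050790508424), np.float64(307.07150580021175))
t: 0.65
eef_pos: [403.2, -189.1, 180.7]
tcp_rot: [-3.141, 0.0, 0.815]
force: [1.6, 0.5, -1.0]
width: 0.702
t 0.65 turn [-2.0000e-04  6.0000e-04  1.0095e+00] shift [2.1 0.5 0.7] F [ 1.6  0.5 -1. ] w 0.702
```

```bash
python3 -m pendant '0 0 0.7 0 0 0 70;0 0 0.7 0 0 0 70;0 0 0.7 0 0 0 70;0 0 0.7 0 0 0 70;0 0 0.7 0 0 0 70'
python3 -m pendant '0 0 0.31 0 0 0 70;0 0 0.31 0 0 0 70;0 0 0.31 0 0 0 70;0 0 0.31 0 0 0 70'
python3 - <<'E'
from h import *
c=robot.calibration('wrist');W=robot.capture('wrist');cv2.imwrite('pics/w1.png',W)
hsv=cv2.cvtColor(W,cv2.COLOR_BGR2HSV)
m=cv2.inRange(hsv,(12,60,90),(35,255,255))
n,l,s,cc=cv2.connectedComponentsWithStats(m)
for i in range(1,n):
    if s[i,4]>150: print('brass',s[i],cc[i],[onz('wrist',*cc[i],z,c).round(1) for z in (0,12,23)])
print(robot.read_state()['eef_pos'],robot.read_state()['tcp_rot'], -c['R'].T@c['t'])
E
```

```text
t: 1.15
eef_pos: [404.8, -188.0, 181.1]
tcp_rot: [-3.141, 0.0, 0.115]
force: [0.5, -0.4, -0.3]
width: 0.697
t: 1.55
eef_pos: [404.9, -187.9, 181.2]
tcp_rot: [-3.141, 0.0, -0.186]
force: [0.2, 0.8, -0.3]
width: 0.7
brass [253  29  35  38 891] [269.52974186  47.5342312 ] [array([ 531.3, -169.4,    0. ]), array([ 529.1, -170.6,   12. ]), array([ 527.1, -171.6,   23. ])]
brass [ 300  105   46   47 1442] [320.87933426 128.43065187] [array([ 467.8, -195.8,    0. ]), array([ 467.9, -196. ,   12. ]), array([ 468.1, -196.1,   23. ])]
[ 404.92013757 -187.8973738   181.21419235] [-3.14147345e+00  2.41763878e-04 -1.85695038e-01] [ 472.08093505 -200.27967649  324.61873599]
```

View pics/w1.png

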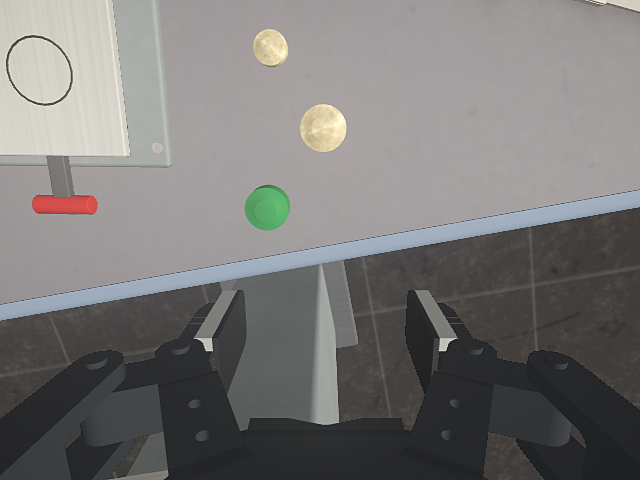

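The weight is at wrist (323,128), giving (468,-196). Green (267,208) and small brass (270,47) are clear of the finger path. Now descend.

```bash
python3 -c "
from h import *
goal(468,-196,40)
W=cv2.imread('pics/w1.png')
for p,z in [((39.5,70),38),((65,205),34)]: print(onz('wrist',*p,z).round(1))"
```

```text
t 1.6 turn [-0.0001  0.0002  0.0093] shift [ 63.5  -3.7 141.2] F [ 0.3 -0.5 -0. ] w 0.698
[539.1 -21.   38. ]
[449.6  -2.7  34. ]
```

```bash
python3 -m pendant '0 0 0.009 63.5 -3.7 80 70;0 0 0.009 63.5 -3.7 120 70;0 0 0.009 63.5 -3.7 141 70;0 0 0.009 63.5 -3.7 141 70'
python3 - <<'E'
from h import *
goal(468,-196,2)
c=robot.calibration('wrist');W=robot.capture('wrist');cv2.imwrite('pics/w2.png',W)
E
```

```text
t: 2.0
eef_pos: [465.5, -194.0, 34.9]
tcp_rot: [-3.137, 0.009, -0.195]
force: [-1.5, 0.7, 0.2]
width: 0.701
t 2.0 turn [-0.0043  0.0095 -0.0003] shift [ 3.1  1.6 32.9] F [-1.5  0.7  0.2] w 0.701
```

View pics/w2.png

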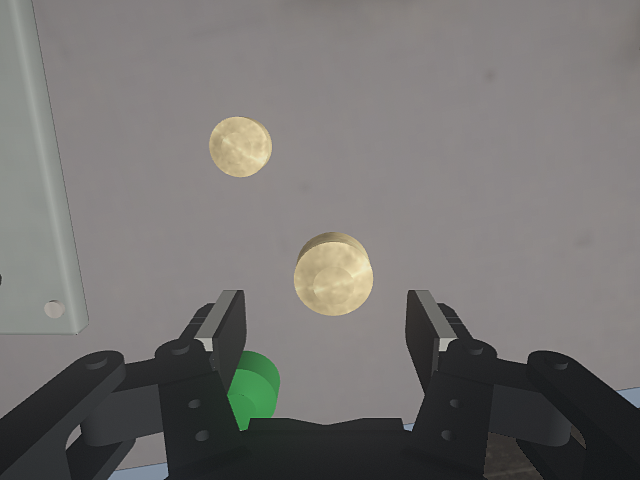

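Run:
```python
from h import *
print(onz('wrist',333.5,279,23),onz('wrist',333,247,0))
p=onz('wrist',333.5,279,23)
goal(p[0],p[1],3);print(robot.read_state()['eef_pos'])
```

```text
[ 470.6673779  -198.58720929   23.        ] [ 477.09559926 -199.95074339    0.        ]
t 2.05 turn [-0.0035  0.0078 -0.0008] shift [ 5.6  3.2 33.5] F [-0.6 -0.4  0.2] w 0.701
[ 465.99266682 -194.5488372    36.60251777]
```

```bash
python3 -m pendant '0 0 0 2 1.5 10 70;0 0 0 2 1.5 20 70;0 0 0 2 1.5 30 70;0 0 0 2 1.5 33 70;0 0 0 2 1.5 33 70'
python3 - <<'E'
from h import *
goal(469,-197.5,2);print(robot.read_state()['eef_pos'])
c=robot.calibration('wrist');W=robot.capture('wrist');cv2.imwrite('pics/w3.png',W)
E
```

```text
t: 2.55
eef_pos: [469.5, -198.1, 7.5]
tcp_rot: [3.142, -0.0, -0.198]
force: [0.5, 1.0, -0.4]
width: 0.701
t 2.55 turn [ 0.     -0.     -0.0033] shift [-0.6 -0.5  5.5] F [ 0.5  1.  -0.4] w 0.701
[ 469.51726861 -198.13814908    7.4686079 ]
```

View pics/w3.png

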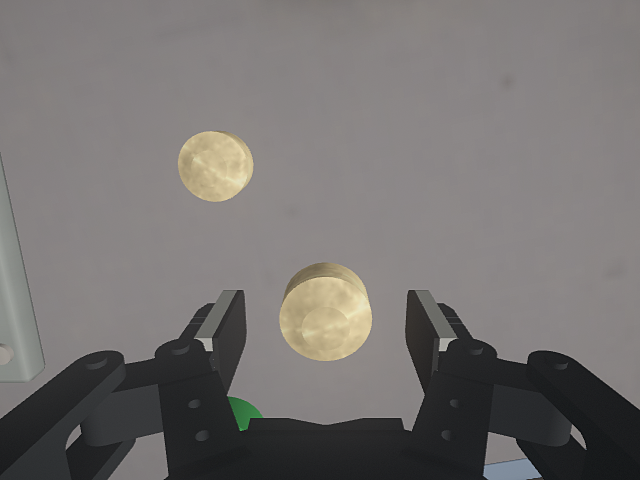

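```bash
python3 -c "
from h import *
print(onz('wrist',326,319,23))"
python3 -m pendant '0 0 0 0 0 3 60;0 0 0 0 0 6 60;0 0 0 0 0 6 60' 40
python3 -m pendant '0 0 0 0 0 0 36;0 0 0 0 0 0 30;0 0 0 0 0 0 30;0 0 0 0 0 0 30' 40
```

```text
[ 471.79818289 -198.61118879   23.        ]
t: 2.9
eef_pos: [469.6, -198.0, 1.1]
tcp_rot: [-3.141, 0.0, -0.198]
force: [-0.5, -0.7, 0.4]
width: 0.606
t: 3.3
eef_pos: [469.8, -198.2, 1.6]
tcp_rot: [3.142, -0.0, -0.198]
force: [-0.3, 0.8, 4.3]
width: 0.374
```

```bash
python3 -m pendant '0 0 0 0 0 0 30' 40
python3 - <<'E'
from h import *
W=robot.capture('wrist');S=robot.capture('scene')
a=W[200:440,160:480];b=cv2.resize(S[290:370,260:400],None,fx=4,fy=4)
cv2.imwrite('pics/w4.png',np.vstack([cv2.resize(a,(560,300)),cv2.resize(b,(560,300))]))
E
```

```text
t: 3.4
eef_pos: [469.8, -198.2, 1.6]
tcp_rot: [3.142, -0.0, -0.198]
force: [-0.7, 0.2, 5.1]
width: 0.37
```

View pics/w4.png

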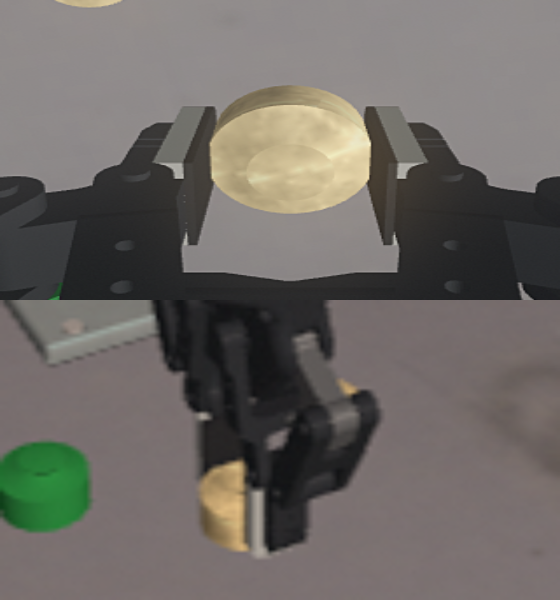

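```bash
python3 -m pendant '0 0 0 0 0 -10 30;0 0 0 0 0 -40 30;0 0 0 0 0 -75 30;0 0 0 0 0 -75 30;0 0 0 0 0 -75 30' 40
python3 - <<'E'
from h import *
W=robot.capture('wrist');cv2.imwrite('pics/w5.png',W)
goal(539,-21,77)
E
```

```text
t: 4.0
eef_pos: [470.2, -198.5, 77.2]
tcp_rot: [3.141, -0.002, -0.198]
force: [0.4, -0.3, -0.7]
width: 0.374
t 4.05 turn [-0.0001  0.0002 -0.0032] shift [  33.3 -187.2   -0.8] F [ 0.4  0.5 -1. ] w 0.376
```

View pics/w5.png

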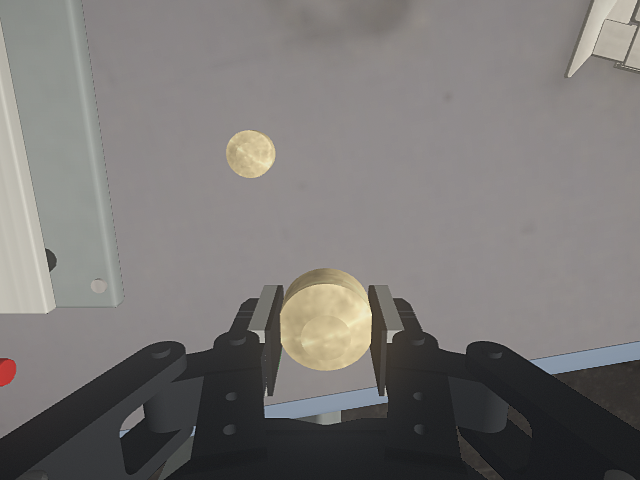

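The weight is held upright between the pads at (326,326). I'll work out its offset in the tool frame and go over the ring.

```bash
python3 - <<'E'
from h import *
s=robot.read_state();z=s['eef_pos'][2]
W=cv2.imread('pics/w5.png');hsv=cv2.cvtColor(W,cv2.COLOR_BGR2HSV)
m=cv2.inRange(hsv,(12,50,150),(35,255,255));m[:260]=0;m[380:]=0
x,y,w,h=cv2.boundingRect(max(cv2.findContours(m,0,2)[0],key=cv2.contourArea));print(x,y,w,h)
R=Ro.from_euler('xyz',s['tcp_rot'])
for v in (325,327): 
  p=onz('wrist',326,v,z-1.6+23); print(p, R.inv().apply(p-s['eef_pos']))
E
python3 -m pendant '0 0 0 31 -45 0 30;0 0 0 31 -90 0 30;0 0 0 31 -135 0 30;0 0 0 31 -175 0 30;0 0 0 31 -187 0 30'
python3 -m pendant '0 0 0 0 0 0 30;0 0 0 0 0 0 30'
python3 - <<'E'
from h import *
W=robot.capture('wrist');cv2.imwrite('pics/w6.png',W)
goal(539,-21,60)
print(robot.read_state()['eef_pos'])
E
```

```text
280 269 92 102
[ 472.4366466  -198.47893559   97.55026278] [  3.03655891  -0.05958661 -21.40046348]
[ 471.7116426  -198.33377441   97.55026278] [  2.29716569  -0.05912204 -21.40034936]
t: 4.55
eef_pos: [535.7, -17.0, 74.5]
tcp_rot: [-3.14, 0.004, -0.195]
force: [-0.3, -0.7, -1.5]
width: 0.375
t: 4.75
eef_pos: [536.3, -21.5, 75.4]
tcp_rot: [3.141, 0.002, -0.198]
force: [-0.2, -0.2, -1.0]
width: 0.378
t 4.8 turn [ 0.0005  0.0011 -0.0039] shift [ 2.2 -1.6 15.7] F [-0.  -0.5 -2.1] w 0.376
[536.50777026 -22.08142518  75.68884239]
```

View pics/w6.png

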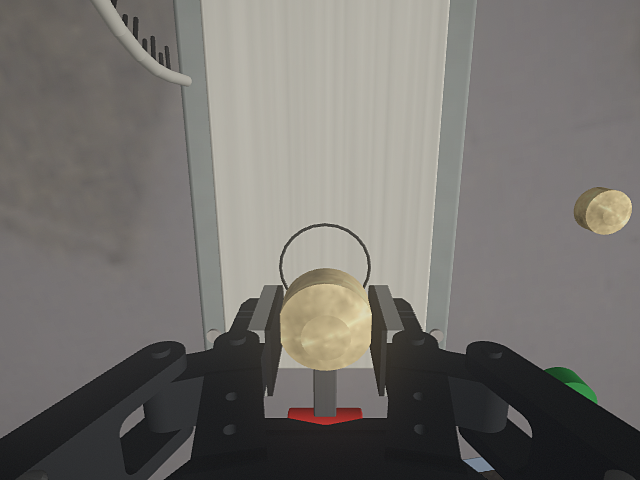

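Run:
```python
from h import *
s=robot.read_state();R=Ro.from_euler('xyz',s['tcp_rot'])
for p in [(325,224),(280,266),(370,266),(325,368)]:
  q=onz('wrist',*p,38); print(q.round(1), R.inv().apply(q-s['eef_pos']).round(2))
p=onz('wrist',326,326,s['eef_pos'][2]-1.6+23);print(p,R.inv().apply(p-s['eef_pos']).round(2))
```

```text
[559.1 -26.2  38. ] [22.95 -0.48 37.66]
[543.1  -1.2  38. ] [  2.42 -21.81  37.67]
[534.7 -43.   38. ] [ 2.42 20.86 37.7 ]
[484.7 -11.2  38. ] [-52.91  -0.48  37.75]
[539.1594441  -22.52892903  97.08884239] [  2.66  -0.07 -21.4 ]
```

Weight and ring centre already agree to within 1 mm. Lower.

```bash
python3 -m pendant '0 0 0 -0.5 -0.4 12 30;0 0 0 -0.5 -0.4 22 30;0 0 0 -0.5 -0.4 28 30;0 0 0 -0.5 -0.4 32 30;0 0 0 -0.5 -0.4 32 30'
python3 - <<'E'
from h import *
W=robot.capture('wrist');cv2.imwrite('pics/w7.png',W)
goal(538.4,-21.8,40)
s=robot.read_state();print(s['eef_pos'],s['force'])
E
```

```text
t: 5.3
eef_pos: [536.0, -20.6, 43.4]
tcp_rot: [-3.142, 0.002, -0.199]
force: [-0.3, -0.2, -2.2]
width: 0.376
t 5.35 turn [-0.0001  0.0008 -0.0035] shift [2.3 0.8 3.9] F [ 0.2 -0.2 -0.9] w 0.374
[536.33755424 -20.53851553  43.9128206 ] [ 0.20811557 -0.1827342  -0.94048067]
```

View pics/w7.png

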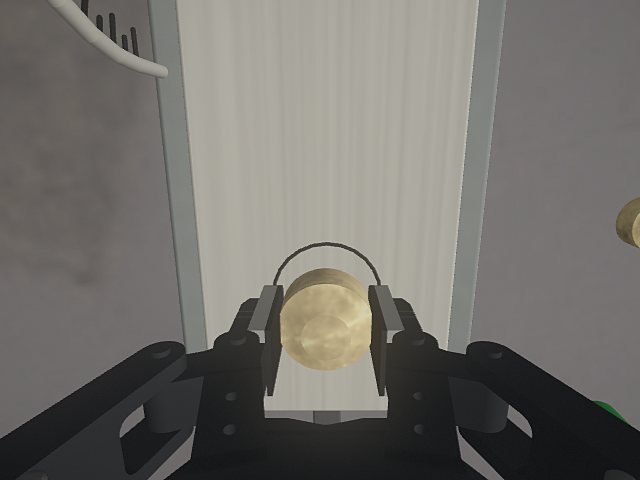

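```bash
python3 - <<'E'
from h import *
s=robot.read_state();R=Ro.from_euler('xyz',s['tcp_rot'])
for p in [(326,242.5),(275,280),(380,280)]:
  q=onz('wrist',*p,38); print(R.inv().apply(q-s['eef_pos']).round(2))
p=onz('wrist',326,326,s['eef_pos'][2]-1.6+23);print(R.inv().apply(p-s['eef_pos']).round(2))
E
python3 -m pendant '0 0 0 0 0.4 1 30;0 0 0 0 0.4 2 30;0 0 0 0 0.4 2.8 30;0 0 0 0 0.4 2.8 30'
```

```text
[23.57 -0.03  5.89]
[  8.1  -20.16   5.91]
[ 8.12 21.3   5.91]
[  2.66  -0.05 -21.4 ]
t: 5.75
eef_pos: [536.5, -20.8, 41.6]
tcp_rot: [3.142, -0.0, -0.198]
force: [0.0, -0.0, -0.4]
width: 0.378
```

```bash
python3 -m pendant '0 0 0 0 0 0.4 30;0 0 0 0 0 0.8 30;0 0 0 0 0 0.8 30;0 0 0 0 0 0.8 30'
```

```text
t: 6.15
eef_pos: [536.5, -20.8, 40.7]
tcp_rot: [-3.142, -0.0, -0.198]
force: [0.6, 0.4, -0.5]
width: 0.372
```

```bash
python3 -m pendant '0 0 0 0 0 0.4 30;0 0 0 0 0 0.8 30;0 0 0 0 0 0.8 30;0 0 0 0 0 0.8 30'
```

```text
t: 6.55
eef_pos: [536.4, -20.8, 39.9]
tcp_rot: [3.142, 0.0, -0.198]
force: [-0.4, -0.2, -1.9]
width: 0.371
```

```bash
python3 -m pendant '0 0 0 0 0 0.4 30;0 0 0 0 0 0.5 30;0 0 0 0 0 0.5 30'
```

```text
t: 6.85
eef_pos: [536.5, -20.8, 39.6]
tcp_rot: [3.142, -0.0, -0.198]
force: [-0.8, 0.8, 0.9]
width: 0.379
```

```bash
python3 -m pendant '0 0 0 0 0 0.4 30;0 0 0 0 0 0.5 30;0 0 0 0 0 0.5 30'
```

```text
t: 7.15
eef_pos: [536.5, -20.8, 39.5]
tcp_rot: [3.142, -0.0, -0.198]
force: [-1.6, 1.3, 7.0]
width: 0.376
```

Contact is clear: Fz is up to 7 N at z = 39.5, matching the pick height. I'll ease up a touch, then open slowly.

```bash
python3 -m pendant '0 0 0 0 0 -0.4 30;0 0 0 0 0 -0.4 36;0 0 0 0 0 -0.4 39;0 0 0 0 0 -0.4 42;0 0 0 0 0 -0.4 45' 20
python3 -m pendant '0 0 0 0 0 0 50;0 0 0 0 0 0 56;0 0 0 0 0 0 60;0 0 0 0 0 0 60'
python3 -m pendant '0 0 0 0 0 -8 60;0 0 0 0 0 -25 60;0 0 0 0 0 -50 60;0 0 0 0 0 -60 60;0 0 0 0 0 -60 60'
python3 - <<'E'
from h import *
W=robot.capture('wrist');cv2.imwrite('pics/w8.png',W)
S=robot.capture('scene');cv2.imwrite('pics/s8.png',cv2.resize(S[200:330,220:420],None,fx=4,fy=4))
s=robot.read_state();print(s['eef_pos'],s['force'])
E
```

```text
t: 7.65
eef_pos: [536.4, -20.8, 39.1]
tcp_rot: [-3.142, 0.0, -0.198]
force: [0.4, -0.3, -0.4]
width: 0.451
t: 8.05
eef_pos: [536.5, -20.8, 39.3]
tcp_rot: [3.142, 0.0, -0.198]
force: [-0.4, -0.5, -0.7]
width: 0.593
t: 8.55
eef_pos: [537.8, -21.1, 101.2]
tcp_rot: [3.141, -0.004, -0.198]
force: [1.1, 0.6, 0.3]
width: 0.603
[536.2130712  -20.75073997  99.0630416 ] [ 0.01450776  0.41813706 -0.37048445]
```

View pics/w8.png

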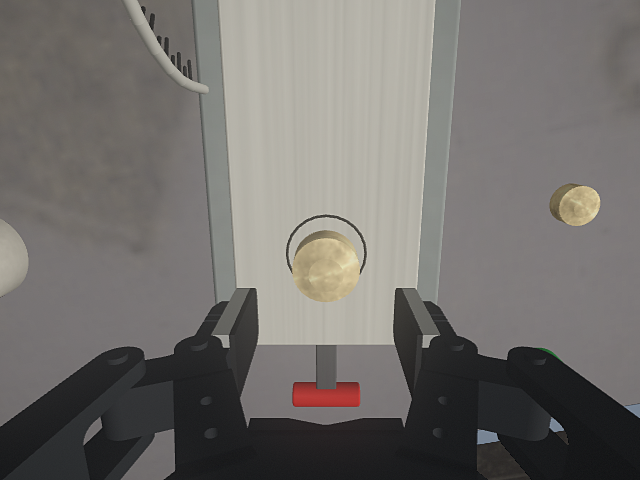

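View pics/s8.png

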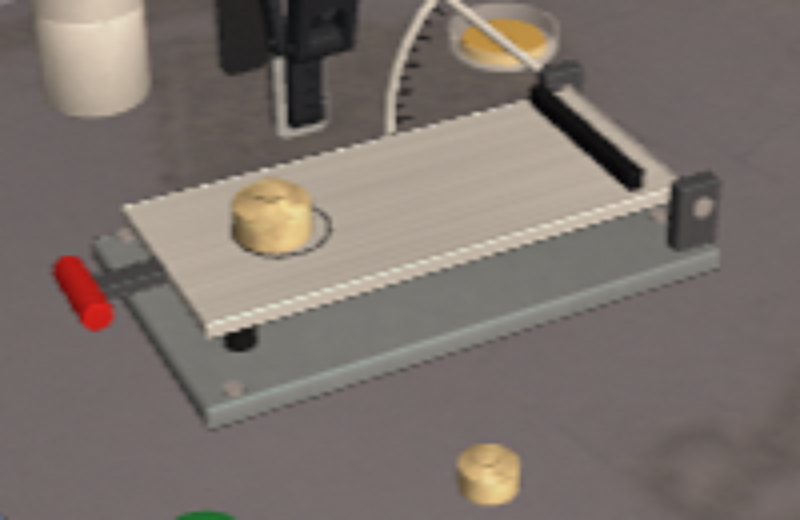

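Run:
```python
from h import *
c=robot.calibration('wrist')
s=robot.read_state();R=Ro.from_euler('xyz',s['tcp_rot'])
for p,z in [((326,215),38),((287,252),38),((366,252),38),((326.5,230.5),38),((326,267),61)]:
  q=onz('wrist',*p,z); print(q.round(1),R.inv().apply(q-s['eef_pos']).round(2))
S=robot.capture('scene');hsv=cv2.cvtColor(S,cv2.COLOR_BGR2HSV)
W=cv2.imread('pics/w8.png')
cv2.imwrite('pics/w8c.png',cv2.resize(W[200:320,260:390],None,fx=5,fy=5))
for n in ['scene','side']:
  print(n,[np.round(proj(n,[538.7+a,-21+b,38]),1) for a,b in [(0,0),(-21,0),(21,0)]])
```

```text
[557.7 -25.1  38. ] [2.188e+01 4.000e-02 6.106e+01]
[542.   -0.9  38. ] [  1.79 -20.62  61.06]
[533.8 -41.9  38. ] [ 1.81 21.25 61.06]
[549.5 -23.7  38. ] [13.59  0.3  61.06]
[538.  -21.1  61. ] [1.780e+00 2.000e-02 3.806e+01]
scene [array([290.2, 256.4]), array([280.1, 260.6]), array([300. , 252.2])]
side [array([270.6, 253.1]), array([260.3, 254.1]), array([280.8, 252. ])]
```

View pics/w8c.png

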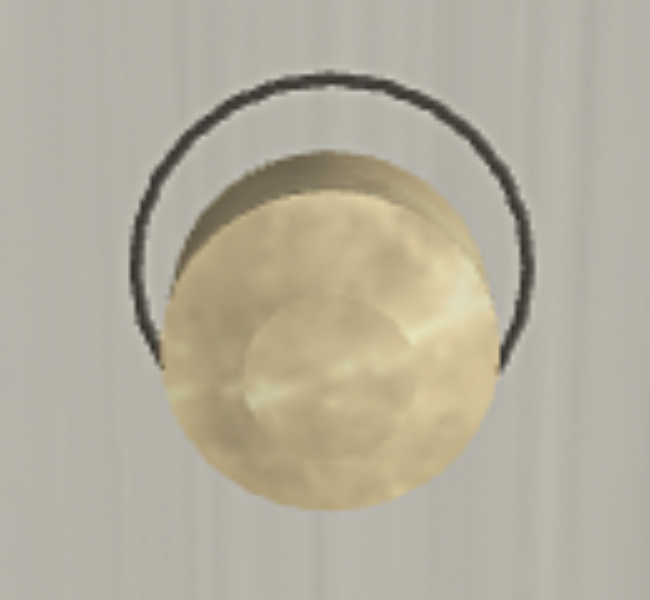

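Run:
```python
from h import *
c=robot.calibration('wrist')
s=robot.read_state();R=Ro.from_euler('xyz',s['tcp_rot'])
for p,z in [((326,238),61),((326,302),61),((326,230),38)]:
  q=onz('wrist',*p,z,c); print(R.inv().apply(q-s['eef_pos']).round(2))
S=robot.capture('scene');cv2.imwrite('pics/s9.png',cv2.resize(S[235:275,265:315],None,fx=12,fy=12,interpolation=cv2.INTER_CUBIC))
```

```text
[16.29 -0.   37.5 ]
[-1.609e+01  2.000e-02  3.755e+01]
[1.402e+01 3.000e-02 6.050e+01]
```

View pics/s9.png

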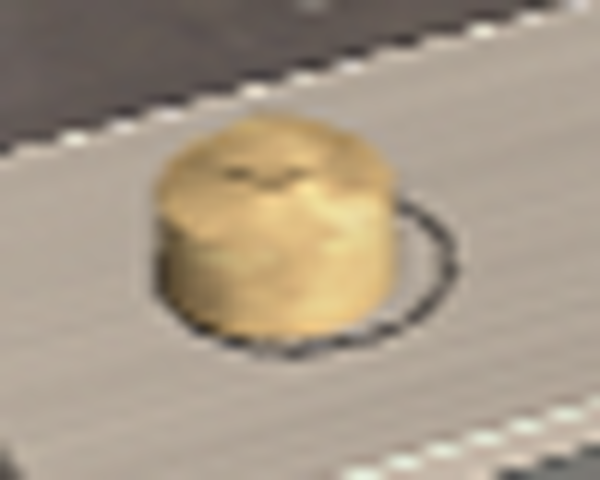

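The weight is about 3.7 mm uphill of the ring centre, just touching the line at the left of scene (278,258). I'll re-grip, lift it and centre it.

```bash
python3 -m pendant '0 0 0 0 0 30 60;0 0 0 0 0 45 60;0 0 0 0 0 55 60;0 0 0 0 0 59 60;0 0 0 0 0 59 60'
python3 -m pendant '0 0 0 0 0 0 36;0 0 0 0 0 0 30;0 0 0 0 0 0 30;0 0 0 0 0 0 30' 40
python3 -m pendant '0 0 0 0 0 -4 30;0 0 0 2 0 -6 30;0 0 0 3.7 0 -6 30;0 0 0 3.7 0 -6 30;0 0 0 3.7 0 -6 30'
python3 -m pendant '0 0 0 0 0 2 30;0 0 0 0 0 4 30;0 0 0 0 0 5 30;0 0 0 0 0 5.2 30;0 0 0 0 0 5.2 30'
```

```text
t: 9.25
eef_pos: [536.1, -20.8, 39.7]
tcp_rot: [-3.142, 0.001, -0.198]
force: [0.8, 0.1, -0.3]
width: 0.6
t: 9.65
eef_pos: [537.2, -21.0, 41.1]
tcp_rot: [3.142, -0.002, -0.198]
force: [-0.2, -0.7, 4.1]
width: 0.375
t: 10.15
eef_pos: [539.9, -21.5, 46.1]
tcp_rot: [-3.142, 0.001, -0.198]
force: [-0.4, -0.2, -2.0]
width: 0.373
t: 10.65
eef_pos: [540.0, -21.5, 41.2]
tcp_rot: [3.142, 0.0, -0.198]
force: [-1.3, -0.1, 1.1]
width: 0.371
```

```bash
python3 -m pendant '0 0 0 0 0 0.3 30;0 0 0 0 0 0.5 30;0 0 0 0 0 0.5 30'
```

```text
t: 10.95
eef_pos: [540.0, -21.5, 41.1]
tcp_rot: [3.142, -0.0, -0.198]
force: [-2.2, 1.8, 6.6]
width: 0.373
```

```bash
python3 -m pendant '0 0 0 0 0 -0.4 30;0 0 0 0 0 -0.4 36;0 0 0 0 0 -0.4 39;0 0 0 0 0 -0.4 42;0 0 0 0 0 -0.4 45' 20
python3 -m pendant '0 0 0 0 0 0 50;0 0 0 0 0 0 56;0 0 0 0 0 0 60;0 0 0 0 0 0 60'
python3 -m pendant '0 0 0 0 0 -8 60;0 0 0 0 0 -25 60;0 0 0 0 0 -50 60;0 0 0 0 0 -60 60;0 0 0 0 0 -60 60'
python3 - <<'E'
from h import *
c=robot.calibration('wrist');s=robot.read_state();W=robot.capture('wrist')
S=robot.capture('scene');
cv2.imwrite('pics/w10.png',np.hstack([cv2.resize(S[235:275,265:315],(400,320),interpolation=2),cv2.resize(W[200:360,230:430],(400,320))]))
print(s['eef_pos'],s['tcp_rot'])
m=cv2.inRange(cv2.cvtColor(W,cv2.COLOR_BGR2HSV),(0,120,80),(8,255,255))
r=cv2.minAreaRect(max(cv2.findContours(m,0,2)[0],key=cv2.contourArea));print(r)
p=onz('wrist',*r[0],36,c);print(p)
p=np.array([539,-21,0])-90*np.array([np.cos(YAW-.003),np.sin(YAW-.003),0]);print(p)
goal(450.5,-3.3,100)
E
```

```text
t: 11.45
eef_pos: [540.1, -21.6, 40.9]
tcp_rot: [-3.142, 0.0, -0.198]
force: [0.1, -0.4, 0.8]
width: 0.452
t: 11.85
eef_pos: [540.1, -21.6, 41.0]
tcp_rot: [-3.142, -0.0, -0.198]
force: [0.2, -0.3, 0.2]
width: 0.598
t: 12.35
eef_pos: [541.5, -21.9, 102.9]
tcp_rot: [3.141, -0.004, -0.198]
force: [-0.1, 0.4, 0.5]
width: 0.597
[541.45633257 -21.85207504 102.94198045] [ 3.14138778 -0.00420528 -0.1981753 ]
((326.0, 397.5), (23.0, 66.0), 90.0)
[450.91083128  -3.79110881  36.        ]
[450.75842395  -3.29620786   0.        ]
t 12.45 turn [-0.      0.0001 -0.0032] shift [-91.2  -0.2   0.8] F [-0.3  0.1  0.2] w 0.597
```

View pics/w10.png

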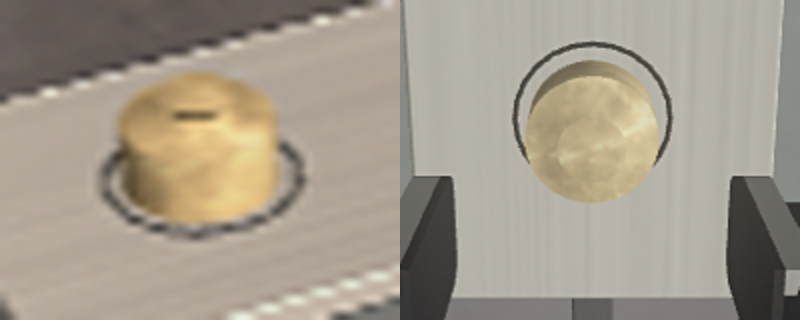

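The weight is now centred in the ring in both views. On to the handle.

```bash
python3 -m pendant '0 0 0 -45 0 0 75;0 0 0 -91 0 0 75;0 0 0 -91 0 0 75;0 0 0 -91 0 0 75'
python3 - <<'E'
from h import *
c=robot.calibration('wrist');s=robot.read_state();W=robot.capture('wrist');cv2.imwrite('pics/w11.png',W)
print(s['eef_pos'],s['tcp_rot'])
m=cv2.inRange(cv2.cvtColor(W,cv2.COLOR_BGR2HSV),(0,120,80),(8,255,255))
r=cv2.minAreaRect(max(cv2.findContours(m,0,2)[0],key=cv2.contourArea));print(r)
p=onz('wrist',*r[0],38,c);print(p)
goal(p[0],p[1],14)
E
```

```text
t: 12.85
eef_pos: [449.3, -3.2, 100.1]
tcp_rot: [-3.141, 0.002, -0.198]
force: [0.7, 0.2, -0.6]
width: 0.749
[449.33192707  -3.16034204 100.13036781] [-3.14145956e+00  1.98698001e-03 -1.98133277e-01]
((326.5, 251.0), (24.0, 75.0), 90.0)
[451.15564648  -3.84582481  38.        ]
t 12.9 turn [ 0.     -0.0003 -0.0033] shift [-0.   0.1 86.7] F [1.  0.3 1.3] w 0.751
```

View pics/w11.png

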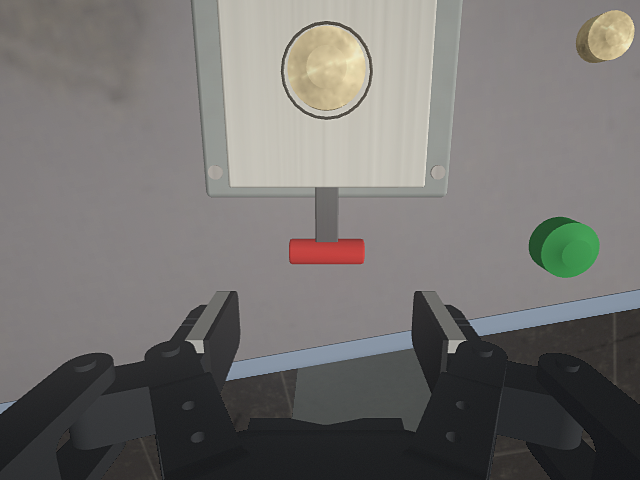

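```bash
python3 -m pendant '0 0 0 0 0 35 75;0 0 0 0 0 60 75;0 0 0 0 0 75 75;0 0 0 0 0 84 75;0 0 0 0 0 86 75'
python3 -m pendant '0 0 0 0 0 0 70;0 0 0 0 0 0 65'
python3 - <<'E'
from h import *
c=robot.calibration('wrist');s=robot.read_state();W=robot.capture('wrist');cv2.imwrite('pics/w12.png',W)
print(s['eef_pos'],s['tcp_rot'])
E
```

```text
t: 13.4
eef_pos: [451.4, -3.8, 14.0]
tcp_rot: [-3.142, 0.001, -0.198]
force: [-1.0, -0.3, -0.8]
width: 0.751
t: 13.6
eef_pos: [451.8, -3.9, 15.6]
tcp_rot: [3.142, -0.002, -0.198]
force: [0.1, 0.5, 0.2]
width: 0.65
[451.83919655  -3.86152047  15.64528167] [ 3.14150365e+00 -1.60012329e-03 -1.98159245e-01]
```

View pics/w12.png

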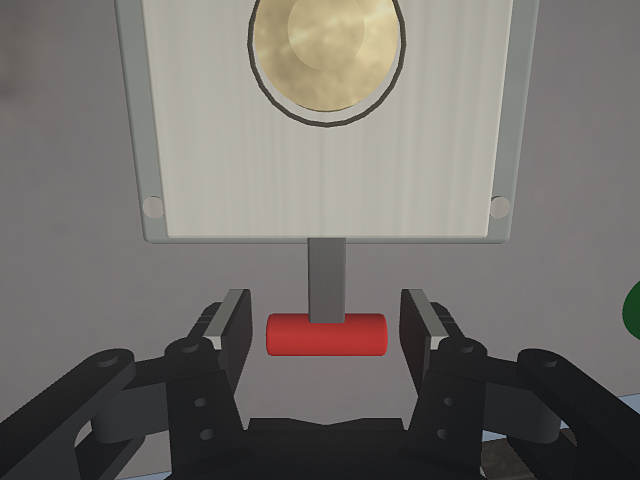

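```bash
python3 -m pendant '0 0 0 0 0 0 50;0 0 0 0 0 0 42;0 0 0 0 0 0 38;0 0 0 0 0 0 38;0 0 0 0 0 0 38' 50
cat > det.py <<'E'
# look: ring's near edge and weight's near edge at the middle columns
import sys
from h import *
n=sys.argv[1]
c=robot.calibration('wrist');s=robot.read_state();W=robot.capture('wrist')
H=np.array([710.5,-55.5]);x=np.array([np.cos(-.198),np.sin(-.198)])
e=s['eef_pos'];d=(H-e[:2])@x;hz=e[2]-Z0 if (Z0:=15.5-0) else 0
th=np.arctan2(e[2]-15.0,d)
print('t',round(s['t'],2),'d',round(d,1),'z',round(e[2],1),'tilt',round(th,4),'F',s['force'].round(1),'w',round(s['width'],3))
hsv=cv2.cvtColor(W,cv2.COLOR_BGR2HSV)
col=W[:,317:336].astype(int).mean(1); h=hsv[:,317:336].astype(int)
b=[i for i in range(0,240) if np.median(h[i,:,1])>65 and 10<np.median(h[i,:,0])<40]
k=[i for i in range(0,260) if col[i].mean()<120 and i>(max(b) if b else 0)]
print('weight near row',max(b) if b else None,'ring rows',k[:1],k[-1:] )
cv2.imwrite(f'pics/d{n}.png',W)
E
python3 det.py 0
```

```text
t: 14.15
eef_pos: [451.4, -4.0, 15.9]
tcp_rot: [3.141, -0.002, -0.198]
force: [-1.7, -1.7, 6.1]
width: 0.451
t 14.15 d 264.1 z 15.9 tilt 0.0035 F [-1.7 -1.7  6.1] w 0.451
weight near row 109 ring rows [121] [259]
```

View pics/d0.png

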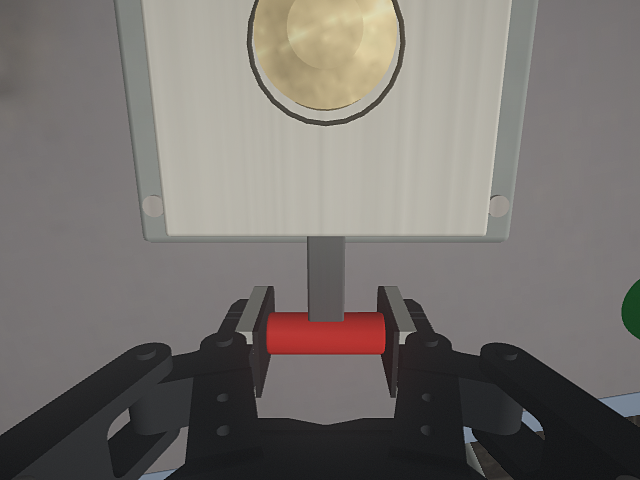

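```bash
cat > det.py <<'E'
import sys
from h import *
n=sys.argv[1]
c=robot.calibration('wrist');s=robot.read_state();W=robot.capture('wrist')
yw=-.198; x=np.array([np.cos(yw),np.sin(yw),0]); H=np.array([710.5,-55.5,34])
e=s['eef_pos'];th=np.arcsin(np.clip((e[2]-15.9)/265,-1,1))
hsv=cv2.cvtColor(W,cv2.COLOR_BGR2HSV)
col=W[:,317:336].astype(int).mean(1); h=hsv[:,317:336].astype(int)
b=[i for i in range(0,240) if np.median(h[i,:,1])>65 and 10<np.median(h[i,:,0])<40]
wb=max(b) if b else 0
k=[i for i in range(wb+2,260) if col[i].mean()<120]; kr=[i for i in k if i<k[0]+6]
r=np.mean(kr)
X=np.array([x[0]*np.cos(th),x[1]*np.cos(th),-np.sin(th)]);N=np.array([x[0]*np.sin(th),x[1]*np.sin(th),np.cos(th)])
def S(v,hh):
    o,d=ray('wrist',326,v,c); t=((H+N*hh-o)@N)/(d@N); return (o+d*t-H)@X
print('t %.2f z %.1f tilt %.4f F %s w %.3f | rows w %d ring %.1f | s ring %.2f weight %.2f gap %.2f'%(s['t'],e[2],th,s['force'].round(1),s['width'],wb,r,S(r,4),S(wb,27),S(wb,27)-S(r,4)))
cv2.imwrite(f'pics/d{n}.png',W)
E
python3 -m pendant '0 0 0 0 0 -0.8 38;0 0 0 0.02 0 -1.8 38;0 0 0 0.03 0 -2.9 38;0 0 0 0.04 0 -4.1 38;0 0 0 0.05 0 -5.3 38'; python3 det.py 1
```

```text
t: 14.7
eef_pos: [451.4, -4.0, 20.4]
tcp_rot: [3.141, -0.001, -0.198]
force: [3.7, -4.4, -7.0]
width: 0.455
t 14.70 z 20.4 tilt 0.0168 F [ 3.7 -4.4 -7. ] w 0.455 | rows w 109 ring 122.0 | s ring -196.09 weight -193.55 gap 2.55
```

```bash
python3 -m pendant '0 0 0 0.02 0 -1.1 38;0 0 0 0.05 0 -2.1 38;0 0 0 0.08 0 -3.2 38;0 0 0 0.12 0 -4.2 38;0 0 0 0.16 0 -5.3 38'; python3 det.py 2
```

```text
t: 15.25
eef_pos: [451.5, -4.0, 25.6]
tcp_rot: [3.141, -0.001, -0.198]
force: [4.4, -4.4, -8.6]
width: 0.456
t 15.25 z 25.6 tilt 0.0366 F [ 4.4 -4.4 -8.6] w 0.456 | rows w 109 ring 122.0 | s ring -196.14 weight -194.01 gap 2.13
```

```bash
python3 -m pendant '0 0 0 0.04 0 -1.1 38;0 0 0 0.09 0 -2.1 38;0 0 0 0.14 0 -3.2 38;0 0 0 0.2 0 -4.2 38;0 0 0 0.27 0 -5.3 38'; python3 det.py 3
```

```text
t: 15.8
eef_pos: [451.8, -4.1, 30.9]
tcp_rot: [3.141, -0.001, -0.198]
force: [3.6, -4.0, -8.9]
width: 0.453
t 15.80 z 30.9 tilt 0.0565 F [ 3.6 -4.  -8.9] w 0.453 | rows w 109 ring 122.0 | s ring -196.16 weight -194.44 gap 1.72
```

```bash
python3 -m pendant '0 0 0 0.06 0 -1.1 38;0 0 0 0.13 0 -2.1 38;0 0 0 0.2 0 -3.2 38;0 0 0 0.28 0 -4.2 38;0 0 0 0.37 0 -5.3 38'; python3 det.py 4
```

```text
t: 16.35
eef_pos: [452.1, -4.1, 36.1]
tcp_rot: [3.141, -0.001, -0.198]
force: [4.6, -5.3, -9.4]
width: 0.449
t 16.35 z 36.1 tilt 0.0763 F [ 4.6 -5.3 -9.4] w 0.449 | rows w 109 ring 122.0 | s ring -196.16 weight -194.85 gap 1.31
```

```bash
python3 -m pendant '0 0 0 0.09 0 -1.1 38;0 0 0 0.18 0 -2.1 38;0 0 0 0.27 0 -3.2 38;0 0 0 0.37 0 -4.2 38;0 0 0 0.48 0 -5.3 38'; python3 det.py 5
```

```text
t: 16.9
eef_pos: [452.5, -4.2, 41.4]
tcp_rot: [3.141, -0.0, -0.198]
force: [4.8, -3.8, -9.5]
width: 0.454
t 16.90 z 41.4 tilt 0.0962 F [ 4.8 -3.8 -9.5] w 0.454 | rows w 110 ring 122.0 | s ring -196.15 weight -195.49 gap 0.66
```

```bash
python3 -m pendant '0 0 0 0.11 0 -1.1 38;0 0 0 0.22 0 -2.1 38;0 0 0 0.33 0 -3.2 38;0 0 0 0.45 0 -4.2 38;0 0 0 0.58 0 -5.3 38'; python3 det.py 6
```

```text
t: 17.45
eef_pos: [453.0, -4.3, 46.6]
tcp_rot: [3.141, -0.0, -0.198]
force: [4.5, -3.4, -9.2]
width: 0.456
t 17.45 z 46.6 tilt 0.1161 F [ 4.5 -3.4 -9.2] w 0.456 | rows w 110 ring 122.0 | s ring -196.13 weight -195.88 gap 0.25
```

```bash
python3 -m pendant '0 0 0 0.13 0 -1.1 38;0 0 0 0.26 0 -2.1 38;0 0 0 0.4 0 -3.2 38;0 0 0 0.54 0 -4.2 38;0 0 0 0.69 0 -5.25 38'; python3 det.py 7
```

```text
t: 18.0
eef_pos: [453.6, -4.4, 51.8]
tcp_rot: [3.141, -0.0, -0.198]
force: [4.4, -4.6, -9.3]
width: 0.455
t 18.00 z 51.8 tilt 0.1360 F [ 4.4 -4.6 -9.3] w 0.455 | rows w 110 ring 122.5 | s ring -196.22 weight -196.24 gap -0.02
```

```bash
sed -i 's/S(wb,27)/S(wb,4)/g' det.py; python3 -m pendant '0 0 0 0.15 0 -1 38;0 0 0 0.3 0 -2.1 38;0 0 0 0.46 0 -3.1 38;0 0 0 0.62 0 -4.2 38;0 0 0 0.79 0 -5.25 38'; python3 det.py 8
```

```text
t: 18.55
eef_pos: [454.3, -4.6, 57.0]
tcp_rot: [3.141, -0.0, -0.198]
force: [5.4, -4.4, -8.9]
width: 0.453
t 18.55 z 57.0 tilt 0.1559 F [ 5.4 -4.4 -8.9] w 0.453 | rows w 111 ring 123.0 | s ring -196.30 weight -192.64 gap 3.66
```

View pics/d8.png

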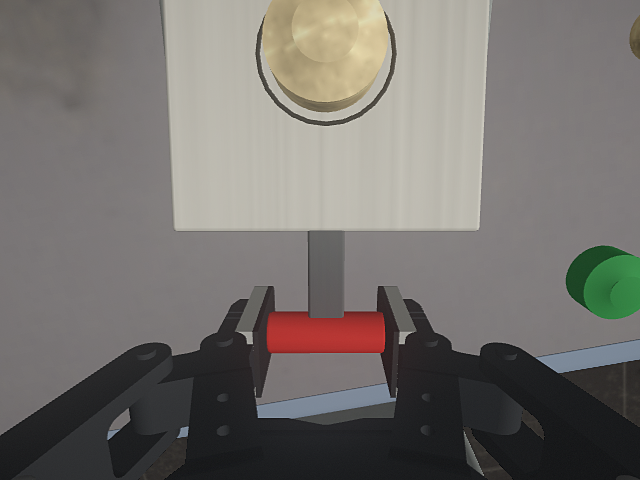

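```bash
python3 -m pendant '0 0 0 0.17 0 -1 38;0 0 0 0.34 0 -2.1 38;0 0 0 0.52 0 -3.1 38;0 0 0 0.71 0 -4.2 38;0 0 0 0.9 0 -5.2 38'; python3 det.py 9
```

```text
t: 19.1
eef_pos: [455.1, -4.7, 62.2]
tcp_rot: [3.141, 0.0, -0.198]
force: [5.7, -4.9, -9.6]
width: 0.454
t 19.10 z 62.2 tilt 0.1756 F [ 5.7 -4.9 -9.6] w 0.454 | rows w 111 ring 123.5 | s ring -196.35 weight -192.48 gap 3.87
```

```bash
python3 -m pendant '0 0 0 0.12 0 -0.65 38;0 0 0 0.24 0 -1.3 38;0 0 0 0.37 0 -1.95 38'; python3 det.py 10
```

```text
t: 19.45
eef_pos: [455.5, -4.8, 64.1]
tcp_rot: [3.141, 0.0, -0.198]
force: [4.6, -5.0, -9.2]
width: 0.452
t 19.45 z 64.1 tilt 0.1830 F [ 4.6 -5.  -9.2] w 0.452 | rows w 112 ring 123.5 | s ring -196.30 weight -192.72 gap 3.58
```

```bash
python3 -m pendant '0 0 0 0.12 0 -0.65 38;0 0 0 0.25 0 -1.3 38;0 0 0 0.38 0 -1.95 38'; python3 det.py 11
```

```text
t: 19.8
eef_pos: [455.8, -4.9, 66.0]
tcp_rot: [3.141, 0.0, -0.198]
force: [5.7, -4.4, -9.5]
width: 0.454
t 19.80 z 66.0 tilt 0.1904 F [ 5.7 -4.4 -9.5] w 0.454 | rows w 112 ring 123.5 | s ring -196.26 weight -192.67 gap 3.60
```

```bash
python3 -m pendant '0 0 0 0.13 0 -0.65 38;0 0 0 0.26 0 -1.3 38;0 0 0 0.4 0 -1.95 38'; python3 det.py 12
```

```text
t: 20.15
eef_pos: [456.2, -4.9, 68.0]
tcp_rot: [3.141, 0.0, -0.198]
force: [4.7, -4.1, -9.4]
width: 0.456
t 20.15 z 68.0 tilt 0.1978 F [ 4.7 -4.1 -9.4] w 0.456 | rows w 112 ring 123.5 | s ring -196.20 weight -192.59 gap 3.62
```

From here each step is gated: the chain stops as soon as the measured gap opens.

```bash
cat >> det.py <<'E'
g=S(wb,4)-S(r,4)
if not 3.2<g<4.5: print('*** STOP'); sys.exit(1)
E
P="python3 -m pendant"
python3 -m pendant '0 0 0 0.13 0 -0.65 38;0 0 0 0.27 0 -1.3 38' >/dev/null && python3 det.py 13 && python3 -m pendant '0 0 0 0.13 0 -0.65 38;0 0 0 0.27 0 -1.3 38' >/dev/null && python3 det.py 14 && python3 -m pendant '0 0 0 0.14 0 -0.65 38;0 0 0 0.28 0 -1.3 38' >/dev/null && python3 det.py 15 && python3 -m pendant '0 0 0 0.14 0 -0.65 38;0 0 0 0.29 0 -1.3 38' >/dev/null && python3 det.py 16
```

```text
t 20.40 z 69.2 tilt 0.2027 F [ 3.9 -4.9 -9.6] w 0.451 | rows w 112 ring 123.5 | s ring -196.18 weight -192.55 gap 3.63
t 20.65 z 70.6 tilt 0.2077 F [  4.3  -4.1 -10.1] w 0.453 | rows w 112 ring 124.0 | s ring -196.29 weight -192.49 gap 3.80
t 20.90 z 71.8 tilt 0.2126 F [ 4.3 -4.8 -9.1] w 0.454 | rows w 113 ring 124.5 | s ring -196.41 weight -192.75 gap 3.66
t 21.15 z 73.1 tilt 0.2176 F [ 4.3 -5.  -9.7] w 0.460 | rows w 113 ring 124.5 | s ring -196.36 weight -192.69 gap 3.67
```

```bash
python3 -m pendant '0 0 0 0.14 0 -0.65 38;0 0 0 0.29 0 -1.29 38' >/dev/null && python3 det.py 17 && python3 -m pendant '0 0 0 0.15 0 -0.65 38;0 0 0 0.3 0 -1.29 38' >/dev/null && python3 det.py 18 && python3 -m pendant '0 0 0 0.15 0 -0.65 38;0 0 0 0.31 0 -1.29 38' >/dev/null && python3 det.py 19 && python3 -m pendant '0 0 0 0.16 0 -0.65 38;0 0 0 0.32 0 -1.29 38' >/dev/null && python3 det.py 20 && python3 -m pendant '0 0 0 0.16 0 -0.65 38;0 0 0 0.32 0 -1.28 38' >/dev/null && python3 det.py 21 && python3 -m pendant '0 0 0 0.17 0 -0.65 38;0 0 0 0.33 0 -1.28 38' >/dev/null && python3 det.py 22
```

```text
t 21.40 z 74.4 tilt 0.2226 F [ 5.2 -3.9 -9.5] w 0.452 | rows w 113 ring 124.5 | s ring -196.33 weight -192.65 gap 3.68
t 21.65 z 75.7 tilt 0.2276 F [  4.3  -3.5 -10.7] w 0.454 | rows w 113 ring 124.5 | s ring -196.28 weight -192.59 gap 3.70
t 21.90 z 76.9 tilt 0.2324 F [  3.8  -5.8 -10.3] w 0.451 | rows w 113 ring 124.5 | s ring -196.23 weight -192.52 gap 3.71
t 22.15 z 78.2 tilt 0.2374 F [ 4.7 -4.6 -9.5] w 0.453 | rows w 114 ring 125.0 | s ring -196.36 weight -192.80 gap 3.56
t 22.40 z 79.5 tilt 0.2424 F [  4.4  -4.2 -10.8] w 0.451 | rows w 114 ring 125.5 | s ring -196.47 weight -192.73 gap 3.74
t 22.65 z 80.8 tilt 0.2473 F [  4.4  -3.6 -10.3] w 0.454 | rows w 114 ring 125.5 | s ring -196.42 weight -192.66 gap 3.75
```

```bash
python3 -m pendant '0 0 0 0.17 0 -0.64 38;0 0 0 0.34 0 -1.28 38' >/dev/null && python3 det.py 23 && python3 -m pendant '0 0 0 0.17 0 -0.64 38;0 0 0 0.34 0 -1.28 38' >/dev/null && python3 det.py 24 && python3 -m pendant '0 0 0 0.17 0 -0.64 38;0 0 0 0.35 0 -1.28 38' >/dev/null && python3 det.py 25 && python3 -m pendant '0 0 0 0.18 0 -0.64 38;0 0 0 0.36 0 -1.28 38' >/dev/null && python3 det.py 26 && python3 -m pendant '0 0 0 0.18 0 -0.64 38;0 0 0 0.36 0 -1.27 38' >/dev/null && python3 det.py 27 && python3 -m pendant '0 0 0 0.18 0 -0.64 38;0 0 0 0.37 0 -1.27 38' >/dev/null && python3 det.py 28
```

```text
t 22.90 z 82.0 tilt 0.2521 F [ 4.1 -5.4 -9.5] w 0.455 | rows w 114 ring 125.5 | s ring -196.37 weight -192.60 gap 3.77
t 23.15 z 83.3 tilt 0.2571 F [  4.8  -4.3 -10.1] w 0.455 | rows w 114 ring 125.5 | s ring -196.32 weight -192.54 gap 3.78
t 23.40 z 84.5 tilt 0.2620 F [ 4.3 -4.2 -9.6] w 0.455 | rows w 115 ring 125.5 | s ring -196.26 weight -192.79 gap 3.47
t 23.65 z 85.8 tilt 0.2669 F [  4.4  -4.1 -10.4] w 0.456 | rows w 115 ring 126.5 | s ring -196.54 weight -192.73 gap 3.81
t 23.90 z 87.0 tilt 0.2718 F [  3.7  -4.8 -11.3] w 0.453 | rows w 115 ring 126.5 | s ring -196.49 weight -192.66 gap 3.83
t 24.15 z 88.3 tilt 0.2768 F [  3.4  -5.1 -10.8] w 0.452 | rows w 115 ring 126.5 | s ring -196.43 weight -192.59 gap 3.84
```

```bash
python3 -m pendant '0 0 0 0.18 0 -0.64 38;0 0 0 0.37 0 -1.27 38' >/dev/null && python3 det.py 29 && python3 -m pendant '0 0 0 0.19 0 -0.64 38;0 0 0 0.38 0 -1.27 38' >/dev/null && python3 det.py 30 && python3 -m pendant '0 0 0 0.19 0 -0.64 38;0 0 0 0.38 0 -1.27 38' >/dev/null && python3 det.py 31 && python3 -m pendant '0 0 0 0.19 0 -0.63 38;0 0 0 0.39 0 -1.27 38' >/dev/null && python3 det.py 32 && python3 -m pendant '0 0 0 0.2 0 -0.63 38;0 0 0 0.4 0 -1.26 38' >/dev/null && python3 det.py 33 && python3 -m pendant '0 0 0 0.2 0 -0.63 38;0 0 0 0.4 0 -1.26 38' >/dev/null && python3 det.py 34
```

```text
t 24.40 z 89.6 tilt 0.2817 F [  3.9  -3.5 -11. ] w 0.456 | rows w 116 ring 126.5 | s ring -196.37 weight -192.85 gap 3.52
t 24.65 z 90.8 tilt 0.2865 F [  4.6  -5.  -10. ] w 0.457 | rows w 116 ring 126.5 | s ring -196.31 weight -192.77 gap 3.54
t 24.90 z 92.1 tilt 0.2915 F [  4.4  -3.9 -10.2] w 0.454 | rows w 116 ring 127.5 | s ring -196.59 weight -192.70 gap 3.89
t 25.15 z 93.3 tilt 0.2965 F [  5.8  -4.1 -10.4] w 0.454 | rows w 116 ring 127.5 | s ring -196.52 weight -192.62 gap 3.90
t 25.40 z 94.6 tilt 0.3014 F [  3.5  -4.  -10.8] w 0.454 | rows w 117 ring 127.5 | s ring -196.46 weight -192.88 gap 3.58
t 25.65 z 95.8 tilt 0.3062 F [  4.3  -3.8 -10.4] w 0.452 | rows w 117 ring 127.5 | s ring -196.39 weight -192.79 gap 3.59
```

```bash
python3 -m pendant '0 0 0 0.2 0 -0.63 38;0 0 0 0.4 0 -1.26 38' >/dev/null && python3 det.py 35 && python3 -m pendant '0 0 0 0.2 0 -0.63 38;0 0 0 0.41 0 -1.26 38' >/dev/null && python3 det.py 36 && python3 -m pendant '0 0 0 0.21 0 -0.63 38;0 0 0 0.42 0 -1.26 38' >/dev/null && python3 det.py 37 && python3 -m pendant '0 0 0 0.21 0 -0.63 38;0 0 0 0.42 0 -1.25 38' >/dev/null && python3 det.py 38 && python3 -m pendant '0 0 0 0.22 0 -0.63 38;0 0 0 0.43 0 -1.25 38' >/dev/null && python3 det.py 39 && python3 -m pendant '0 0 0 0.22 0 -0.63 38;0 0 0 0.44 0 -1.25 38' >/dev/null && python3 det.py 40
```

```text
t 25.90 z 97.0 tilt 0.3112 F [  4.2  -3.1 -10.8] w 0.449 | rows w 117 ring 127.5 | s ring -196.32 weight -192.71 gap 3.61
t 26.15 z 98.3 tilt 0.3161 F [  4.6  -4.1 -10.3] w 0.452 | rows w 117 ring 128.5 | s ring -196.60 weight -192.64 gap 3.97
t 26.40 z 99.5 tilt 0.3211 F [  4.3  -4.3 -11.3] w 0.454 | rows w 118 ring 128.5 | s ring -196.53 weight -192.89 gap 3.64
t 26.65 z 100.8 tilt 0.3260 F [  4.8  -4.1 -10.4] w 0.454 | rows w 118 ring 128.5 | s ring -196.46 weight -192.81 gap 3.65
t 26.90 z 102.0 tilt 0.3309 F [  4.   -4.2 -10.6] w 0.453 | rows w 118 ring 128.5 | s ring -196.38 weight -192.72 gap 3.67
t 27.15 z 103.2 tilt 0.3359 F [  3.8  -3.7 -10.1] w 0.457 | rows w 119 ring 129.5 | s ring -196.66 weight -192.98 gap 3.68
```

```bash
python3 -m pendant '0 0 0 0.22 0 -0.63 38;0 0 0 0.44 0 -1.25 38' >/dev/null && python3 det.py 41 && python3 -m pendant '0 0 0 0.22 0 -0.62 38;0 0 0 0.45 0 -1.25 38' >/dev/null && python3 det.py 42 && python3 -m pendant '0 0 0 0.22 0 -0.62 38;0 0 0 0.45 0 -1.25 38' >/dev/null && python3 det.py 43 && python3 -m pendant '0 0 0 0.23 0 -0.62 38;0 0 0 0.46 0 -1.24 38' >/dev/null && python3 det.py 44 && python3 -m pendant '0 0 0 0.23 0 -0.62 38;0 0 0 0.47 0 -1.24 38' >/dev/null && python3 det.py 45 && python3 -m pendant '0 0 0 0.24 0 -0.62 38;0 0 0 0.47 0 -1.24 38' >/dev/null && python3 det.py 46
```

```text
t 27.40 z 104.5 tilt 0.3407 F [  4.8  -3.9 -10.7] w 0.450 | rows w 119 ring 129.5 | s ring -196.58 weight -192.88 gap 3.69
t 27.65 z 105.7 tilt 0.3457 F [  3.4  -3.9 -10.9] w 0.452 | rows w 119 ring 129.5 | s ring -196.50 weight -192.79 gap 3.71
t 27.90 z 106.9 tilt 0.3507 F [  3.4  -4.5 -10.2] w 0.451 | rows w 120 ring 130.0 | s ring -196.60 weight -193.06 gap 3.55
t 28.15 z 108.2 tilt 0.3556 F [  4.2  -4.8 -10. ] w 0.454 | rows w 120 ring 130.5 | s ring -196.70 weight -192.96 gap 3.74
t 28.40 z 109.4 tilt 0.3604 F [  4.3  -3.7 -11. ] w 0.457 | rows w 120 ring 130.5 | s ring -196.62 weight -192.86 gap 3.76
t 28.65 z 110.6 tilt 0.3654 F [  3.8  -4.2 -10. ] w 0.453 | rows w 120 ring 130.5 | s ring -196.53 weight -192.76 gap 3.77
```

```bash
python3 -m pendant '0 0 0 0.24 0 -0.62 38;0 0 0 0.48 0 -1.24 38' >/dev/null && python3 det.py 47 && python3 -m pendant '0 0 0 0.24 0 -0.62 38;0 0 0 0.48 0 -1.23 38' >/dev/null && python3 det.py 48 && python3 -m pendant '0 0 0 0.24 0 -0.62 38;0 0 0 0.49 0 -1.23 38' >/dev/null && python3 det.py 49 && python3 -m pendant '0 0 0 0.25 0 -0.62 38;0 0 0 0.5 0 -1.23 38' >/dev/null && python3 det.py 50 && python3 -m pendant '0 0 0 0.25 0 -0.61 38;0 0 0 0.5 0 -1.23 38' >/dev/null && python3 det.py 51 && python3 -m pendant '0 0 0 0.25 0 -0.61 38;0 0 0 0.51 0 -1.22 38' >/dev/null && python3 det.py 52
```

```text
t 28.90 z 111.8 tilt 0.3704 F [  2.7  -4.2 -10.6] w 0.454 | rows w 121 ring 131.0 | s ring -196.63 weight -193.02 gap 3.61
t 29.15 z 113.0 tilt 0.3752 F [  3.4  -3.7 -10.4] w 0.450 | rows w 121 ring 131.5 | s ring -196.72 weight -192.91 gap 3.80
t 29.40 z 114.2 tilt 0.3802 F [  4.   -4.1 -10.4] w 0.451 | rows w 121 ring 131.5 | s ring -196.64 weight -192.83 gap 3.82
t 29.65 z 115.5 tilt 0.3852 F [  4.2  -4.4 -10.6] w 0.450 | rows w 122 ring 132.0 | s ring -196.73 weight -193.08 gap 3.65
t 29.90 z 116.7 tilt 0.3901 F [  4.4  -4.6 -11.3] w 0.454 | rows w 122 ring 132.0 | s ring -196.64 weight -192.97 gap 3.67
t 30.15 z 117.9 tilt 0.3949 F [  4.4  -4.1 -11.6] w 0.452 | rows w 122 ring 132.5 | s ring -196.73 weight -192.86 gap 3.87
```

```bash
python3 -m pendant '0 0 0 0.26 0 -0.61 38;0 0 0 0.52 0 -1.22 38' >/dev/null && python3 det.py 53 && python3 -m pendant '0 0 0 0.26 0 -0.61 38;0 0 0 0.52 0 -1.22 38' >/dev/null && python3 det.py 54 && python3 -m pendant '0 0 0 0.26 0 -0.61 38;0 0 0 0.53 0 -1.22 38' >/dev/null && python3 det.py 55 && python3 -m pendant '0 0 0 0.27 0 -0.61 38;0 0 0 0.53 0 -1.21 38' >/dev/null && python3 det.py 56 && python3 -m pendant '0 0 0 0.27 0 -0.61 38;0 0 0 0.54 0 -1.21 38' >/dev/null && python3 det.py 57 && python3 -m pendant '0 0 0 0.27 0 -0.6 38;0 0 0 0.54 0 -1.21 38' >/dev/null && python3 det.py 58
```

```text
t 30.40 z 119.1 tilt 0.3999 F [  3.4  -3.9 -10.3] w 0.455 | rows w 123 ring 132.5 | s ring -196.64 weight -193.13 gap 3.51
t 30.65 z 120.3 tilt 0.4049 F [  3.4  -5.  -10.7] w 0.451 | rows w 123 ring 133.0 | s ring -196.73 weight -193.02 gap 3.71
t 30.90 z 121.5 tilt 0.4098 F [  3.8  -4.5 -10.5] w 0.453 | rows w 123 ring 133.5 | s ring -196.82 weight -192.90 gap 3.92
t 31.15 z 122.7 tilt 0.4147 F [  3.5  -3.5 -12.1] w 0.454 | rows w 124 ring 133.5 | s ring -196.73 weight -193.18 gap 3.56
t 31.40 z 123.8 tilt 0.4195 F [  4.2  -3.1 -11.9] w 0.451 | rows w 124 ring 134.0 | s ring -196.80 weight -193.04 gap 3.76
t 31.65 z 125.0 tilt 0.4245 F [  3.2  -4.1 -11.6] w 0.456 | rows w 124 ring 134.0 | s ring -196.70 weight -192.93 gap 3.78
```

```bash
python3 -m pendant '0 0 0 0.27 0 -0.6 38;0 0 0 0.55 0 -1.2 38' >/dev/null && python3 det.py 59 && python3 -m pendant '0 0 0 0.28 0 -0.6 38;0 0 0 0.55 0 -1.2 38' >/dev/null && python3 det.py 60 && python3 -m pendant '0 0 0 0.28 0 -0.6 38;0 0 0 0.56 0 -1.2 38' >/dev/null && python3 det.py 61 && python3 -m pendant '0 0 0 0.28 0 -0.6 38;0 0 0 0.57 0 -1.19 38' >/dev/null && python3 det.py 62 && python3 -m pendant '0 0 0 0.29 0 -0.6 38;0 0 0 0.57 0 -1.19 38' >/dev/null && python3 det.py 63 && python3 -m pendant '0 0 0 0.29 0 -0.6 38;0 0 0 0.58 0 -1.19 38' >/dev/null && python3 det.py 64
```

```text
t 31.90 z 126.2 tilt 0.4293 F [  4.8  -4.6 -11.5] w 0.451 | rows w 125 ring 134.5 | s ring -196.80 weight -193.20 gap 3.60
t 32.15 z 127.4 tilt 0.4343 F [  3.4  -3.7 -11. ] w 0.451 | rows w 110 ring 135.0 | s ring -196.88 weight -187.30 gap 9.58
*** STOP
```

View pics/d58.png

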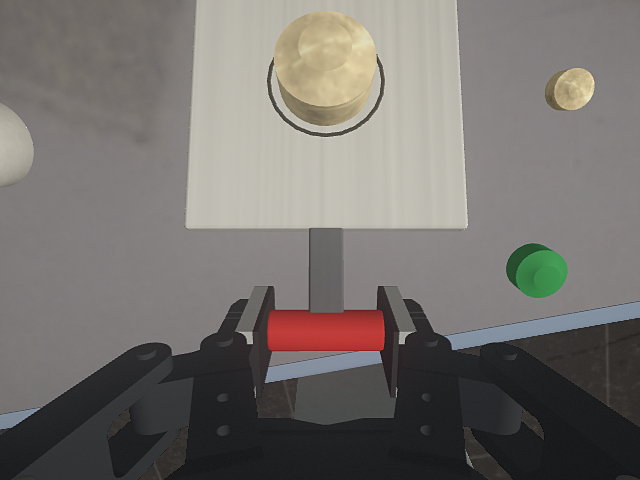

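The weight broke loose at about 0.434 rad (gap 3.6 to 9.6 mm). No more tilting: hold still and open.

```bash
python3 -m pendant '0 0 0 0 0 0 55;0 0 0 0 0 0 65;0 0 0 0 0 0 75;0 0 0 0 0 0 75'
python3 - <<'E'
from h import *
s=robot.read_state();print(s['eef_pos'],s['force'])
W=robot.capture('wrist');S=robot.capture('scene')
cv2.imwrite('pics/r1.png',np.hstack([cv2.resize(W,(400,300)),cv2.resize(S[170:320,220:420],(400,300))]))
E
```

```text
t: 32.6
eef_pos: [475.8, -8.4, 129.0]
tcp_rot: [-3.141, -0.001, -0.198]
force: [0.3, -0.3, 0.3]
width: 0.749
[475.8129785   -8.41304703 129.02959215] [ 0.32852652 -0.3293624   0.26699821]
```

View pics/r1.png

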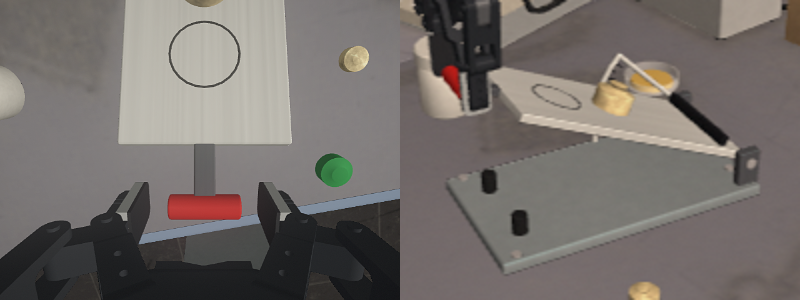

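Released with no load left, and the table stands with the weight sliding down. Retract straight up.

```bash
python3 -m pendant '0 0 0 0 0 -15 75;0 0 0 0 0 -40 75;0 0 0 0 0 -75 75;0 0 0 0 0 -100 75;0 0 0 0 0 -100 75'
python3 -m pendant '0 0 0 0 0 0 75;0 0 0 0 0 0 75;0 0 0 0 0 0 75;0 0 0 0 0 0 75;0 0 0 0 0 0 75'
python3 - <<'E'
from h import *
s=robot.read_state();print(s['eef_pos'],s['force'],s['t'])
c=robot.calibration('wrist');W=robot.capture('wrist');S=robot.capture('scene');D=robot.capture('side')
cv2.imwrite('pics/r2.png',np.hstack([cv2.resize(W,(400,300)),cv2.resize(S[130:370,210:530],(400,300))]))
cv2.imwrite('pics/r3.png',cv2.resize(D[180:340,190:400],None,fx=3.5,fy=3.5))
E
```

```text
t: 33.2
eef_pos: [477.9, -9.0, 232.5]
tcp_rot: [3.141, -0.008, -0.198]
force: [0.7, -0.1, -0.5]
width: 0.748
t: 33.7
eef_pos: [475.4, -8.6, 228.0]
tcp_rot: [-3.142, 0.001, -0.198]
force: [-0.2, -0.1, 0.1]
width: 0.748
[475.44957379  -8.57100598 227.98459593] [-0.15550372 -0.07554626  0.07071944] 33.7
```

View pics/r2.png

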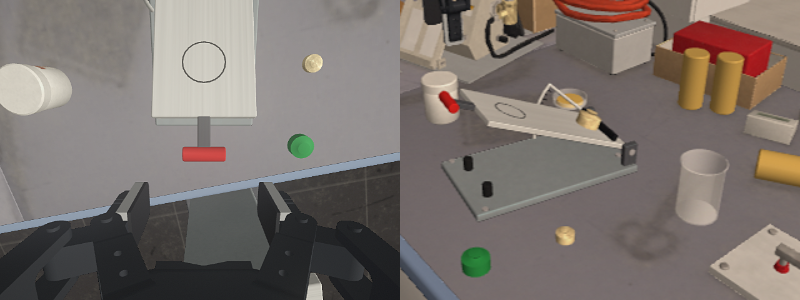

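View pics/r3.png

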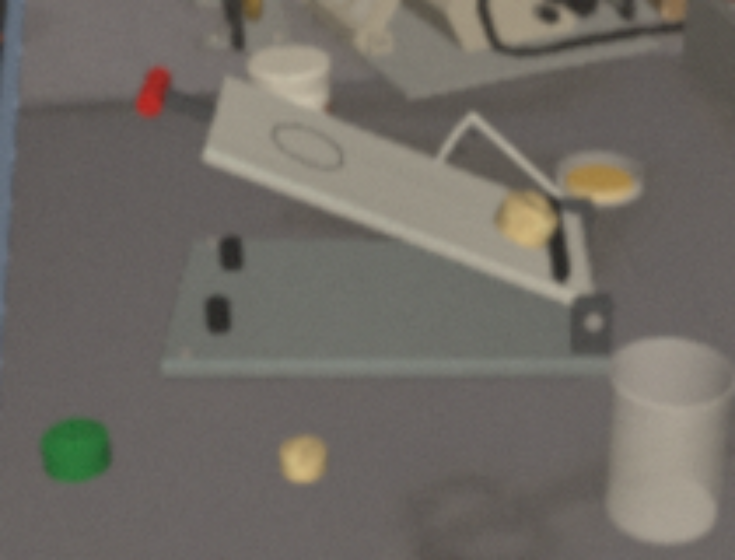

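The weight is resting against the black stop. One enlarged check that it is upright, and that the table angle has held, before handing in.

Run:
```python
from h import *
A=[];B=[];P={}
for n in ['scene','wrist']:
    c=robot.calibration(n);I=robot.capture(n);hsv=cv2.cvtColor(I,cv2.COLOR_BGR2HSV)
    m=cv2.inRange(hsv,(0,130,80),(8,255,255))|cv2.inRange(hsv,(174,130,80),(180,255,255))
    p=proj(n,[470,-8,145],c); k=np.zeros_like(m);cv2.circle(k,(int(p[0]),int(p[1])),40,255,-1)
    r=cv2.minAreaRect(max(cv2.findContours(m&k,0,2)[0],key=cv2.contourArea))
    o,d=ray(n,*r[0],c);d/=np.linalg.norm(d);M=np.eye(3)-np.outer(d,d);A.append(M);B.append(M@o)
    if n=='scene': cv2.imwrite('pics/r4.png',cv2.resize(I[190:270,300:420],None,fx=6,fy=6,interpolation=2))
X=np.linalg.solve(sum(A),sum(B));print('handle',X,'tilt',np.arcsin((X[2]-34)/265))
```

```text
handle [473.27498857  -8.30132931 143.21144351] tilt 0.4247781468244264
```

View pics/r4.png

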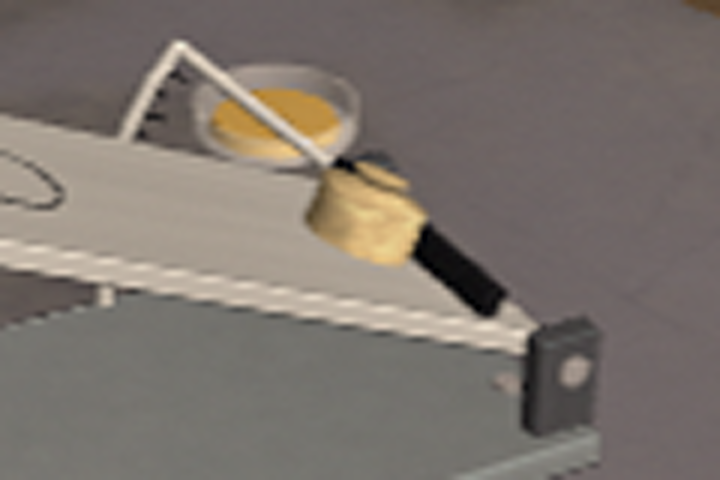

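```bash
python3 -c "
from workcell import robot
print(robot.hand_in(), robot.read_state()['t'])"
```

```text
the job is handed in; nothing more can be done
the job is handed in; nothing more can be done
```

I set the larger brass weight upright in the ring and tilted the table by its handle. The weight broke loose by itself at about 0.43 rad (25°, friction coefficient about 0.46). The tilt was about 2°/s at first and slightly over 1°/s for the last stretch.

The slide showed up in a picture taken every 0.25 s. The weight was still in the ring at 0.429 rad and had slid about 6 mm at 0.434 rad, so the table may have risen up to 0.005 rad after it broke loose. I stopped there, opened the gripper without moving the arm, and retracted straight up. The job was handed in at about 34 s.

- **Placing:** the first placing was about 3.7 mm off centre, so I lifted the weight and set it down again while the table was still level. After that it was centred in both views.
- **Final state:** the weight stands on the deck against the black stop, and the gripper is clear with no force on it. The jar, dish and beaker were never approached, and look undisturbed.
- **Disagreement:** a two-camera check of the handle after letting go gave 0.425 rad, against 0.434 from the arm's position. That is about 2 mm at the handle, which is the camera calibration's accuracy, and I saw no sign that the table sagged.

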